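# Open the leaning canister and put the awl in

### The job

Lift the lid off the leaning steel canister by its knob and set it down gently, knob up and lying flat inside the empty square tray. Then take the thick-handled awl out of the rack and lower it, point first, into the open canister until its point is at the bottom, and let go. Leave the two slim probes in the rack and do not knock anything over.

Things in the scene. Friction and masses are not known exactly. Their poses are not given: they have to be found in the camera images.
- canister: Plain steel round canister, open at the top once the lid is off, fixed in its carrier and leaning 35 degrees (0.61 rad) from vertical, mouth leaning towards the robot's side. Outer diameter 116 mm, height 130 mm, wall 4 mm, bottom 5 mm thick. Origin: centre of the underside of its bottom; z runs along its axis, out of the mouth.
- canister_mouth (a point): Centre of the canister's mouth, in the rim plane, 130 mm along the canister's z from its origin; axes as the canister's.
- canister_floor (a point): Centre of the canister's inner bottom, 125 mm below the mouth along its axis; axes as the canister's.
- bail_mid (a point): Middle of the crossbar of the carrier's fixed bail handle: a 12 mm steel bar, 200 mm long and level, about 130 mm straight above the lid's knob at the start, so that a tool held upright cannot get to the knob. Its two side bars slope down and back to the carrier's base, 100 mm either side of the middle. The axes are the carrier's: z up, y along the bar; the canister leans to its -x.
- lid: Loose round steel lid with a black knob, 0.25 kg: flange 122 mm in diameter and 5 mm thick, a 100 mm plug 14 mm deep below it that sits loosely inside the mouth. Origin: centre of the flange's underside (at the start at the mouth's centre); z points up through the knob, along the canister's axis at the start. Lying flat, its origin is 14 mm above what it lies on.
- lid_knob (a point): Centre of the lid's knob, a black cylinder 30 mm in diameter and 26 mm tall on a 16 mm neck 14 mm tall; 32 mm along the lid's z from its origin (27 mm above the flange's top).
- lid_tray: Empty square tray of dark steel, fixed, 200 x 200 mm outside, 18 mm high, walls and floor 4 mm. Origin: centre of its underside; x and y along its sides.
- rack: Fixed aluminium instrument rack, 230 x 80 mm, its top plate at 100 mm above the table, with three 18 mm holes in a row along its x at -70, 0 and +70 mm, each holding an instrument upright; which hole holds which varies. Origin: centre of its foot at table height.
- awl: Loose awl, 0.15 kg, 165 mm long: steel shaft 10 mm in diameter and 90 mm long with a point, then a thick blue cylindrical handle, 34 mm in diameter and 75 mm long. It hangs upright in the rack, handle up, the handle's foot on the rack's top. Origin: the point; z runs towards the handle.
- awl_grip (a point): Middle of the awl's thick handle, 127.5 mm along its z from the point.
- probe1: Slim probe in the rack, 160 mm long: shaft 10 mm by 90 mm, a 32 mm collar 6 mm thick, a slim blue handle 17 mm in diameter and 62 mm long above it. Origin: the point, 10 mm above the table; z up. Bystander.
- probe2: Second slim probe, same as the first. Bystander.
- gallipot: Small open steel bowl, 72 mm across, 45 mm high, in front of the canister. Origin: centre of its underside. Bystander.
- bottle: White plastic bottle, 64 mm in diameter, 150 mm high, standing behind. Origin: centre of its underside. Bystander.
- small_jar: Small closed steel jar with a little knob, 78 mm in diameter, 96 mm high, standing behind. Origin: centre of its underside. Bystander.
Mind the look-alikes: they are no part of the job. What is shaped like the lid but green is not meant.

How it is judged:
By the outcome, as a careful person would: the job done as asked, in the order asked, and still so for the second after the job is handed in, with the robot touching nothing.
It also fails if it takes over 69 s, if anything falls off the work surface, if the arm or the gripper's body presses on something with over 40 N, if the wrist force passes 120 N, or if a joint passes its speed limit or range.

### The arm

A 6-joint arm with a two-finger parallel gripper is mounted at the origin on the work surface. World frame = base frame: x ahead of the robot, y to its left, z up, the work surface at z = 0. Lengths are in m, angles in rad, forces in N, time in s.
With the tool pointing down it reaches from about 0.35 to 0.975 m from the base axis. Payload 4.9 kg.
Tool frame: the origin (TCP) lies at the very end of the fingers, on their centre line; the grasp point (between the pads) lies 19 mm behind it; z points along the fingers, y is the line along which they close (so a half turn about z gives the same grasp; the last joint's range is limited). The gripper opens to 85 mm and grips with 20 to 120 N. Pads are 22 mm wide; open, the fingers measure 114 mm over their backs; the gripper's body (76 mm by 85 mm) begins 54 mm behind the grasp point. The pads swing forward as they close: fully open they stand 13 mm farther back than shut.
Start: joints at [-1.353, 0.053, 1.613, -0, 1.476, -0.119], TCP at [0.207, -0.59, 0.199] pointing down, gripper open.
Joint ranges: [-3.01, 3.01], [-1.01, 2.22], [0.06, 2.58], [-1.02, 4.17], [0.09, 2.62], [-3.14, 3.14]. Speed limits (rad/s): [2.57, 2.57, 3.14, 3.14, 3.14, 3.14].

### API

Orientations are given as a unit quaternion [w, x, y, z].
In Python, from plant import monitor, vision, manip gives the robot as it stands. The module is installed in compiled form; this text tells all that it offers.
- The arm moves only by the tool arm_command, never from a script. Its argument "rows" is a list of rows, each a list of 3 entries, a list of its own where there are three numbers: the finger opening in mm, from 0 to 85.4, then the shift along the world's x, y, z in units of 30 cm (1.0 is 30 cm), then the turn, a rotation vector about the world's x, y, z in units of pi/2 rad (1.0 is pi/2 rad). In form: [[claw, [x, y, z], [wx, wy, wz]], ...]. A call has 1 to 12 rows; each row is the pose to reach, as a shift and turn from the pose commanded when the call began; what a row does not reach only later rows make up. A row lasts 1/12 s, in which the tool goes at most 41.7 mm and 7.16 degrees, less where a joint would pass 70% of its speed; a pose out of reach is approached as far as the arm can. A call with a number of a shift or a turn outside -1 to 1 is refused whole. A call with a gripper value outside its range is refused whole. The fingers move at their own pace and stop on an object; the grip force is fixed at half the most. Time passes only in rows, so rows that repeat a pose let the fingers close. It gives the time, the measured TCP pose, the force, the opening and the grip force at its end, in the units of the state.
- monitor.state(): the state, without advancing time (a new reading comes with each control period).
- vision.grab_frame(name): name is "scene" or "side" or "wrist"; returns a dict with "color" (400x640x3 uint8, red, green, blue), "z_map" (400x640 float32, m along the optical axis (not along the pixel's ray), 0 where there is no reading), "mtx" (3x3 intrinsics, pixels), "R" (3x3) and "t" (3): a world point X has camera coordinates R X + t. Camera axes: x right, y down, z forward; pixel columns grow to the right and rows downward; lengths in m; the calibration is good to about 2 mm. A picture is of the moment at which its call begins.
- manip.job_done(): hands the job in; it is judged then, once.
The state is a dict: "time": time; "joint_pos": joint angles; "joint_vel": joint speeds; "joint_efforts": joint torques, N m; "tool_pos": TCP position; "tool_rot": TCP orientation; "contact_force": force on the tool from outside, world axes, zero at the start; "ft_torque": the same for the moment, N m; "gripper_width": opening from 0.0 (shut) to 1.0 (fully open); "grasp_force": force on a finger pad.
Only numpy, scipy, OpenCV 4.12 (cv2) and the standard library are available. Lean on these libraries where they do the work, as an engineer would, in place of code of your own. Each camera call takes 0.05 s, during which the arm holds its last target. There are 200 camera calls.

## Working session

There is one attempt and no reset: what is moved stays moved. The work goes in short steps, Python scripts to look and compute and a tool call to move; the robot and the scene stay as the last step left them, time stands still between calls to the robot, and variables do not carry over. Pictures are saved under pics/ and viewed, at most 10 in all, crops included, and the job is handed in when it is done.

Besides the shell and the picture viewer there is one more tool, called after "Call:" in YAML: its name, and indented under it one key for each argument. arm_command: Moves the arm, as the interface text tells. Shifts and turns lie within -1 to 1; 1 stands for 30 cm of shift or pi/2 rad of turn. Its arguments: {"type":"object","properties":{"rows":{"type":"array"}},"required":["rows"]}

```bash
mkdir -p pics; cat > h.py <<'E'
import numpy as np, cv2
from plant import monitor, vision, manip
def grab(n):
    f=vision.grab_frame(n); np.savez(f'{n}.npz',**f); return f
def load(n): return dict(np.load(f'{n}.npz'))
def cloud(f):
    z=f['z_map']; K=f['mtx']; v,u=np.mgrid[:z.shape[0],:z.shape[1]]
    P=np.stack([(u-K[0,2])/K[0,0]*z,(v-K[1,2])/K[1,1]*z,z],-1)
    W=(P-f['t'])@f['R']; W[z==0]=np.nan; return W
def save(f,n): cv2.imwrite(f'pics/{n}.png',f['color'][...,::-1])
E
python3 - <<'E'
from h import *
for n in('scene','side'):
    f=grab(n); save(f,n+'0'); print(n,-f['R'].T@f['t'],f['R'][2],f['mtx'][0,0],(f['z_map']>0).mean())
s=monitor.state(); print(s)
E
```

```text
scene [0.89523574 0.65328813 0.96960036] [-0.30850054 -0.62821111 -0.71426761] 396.9636629698082 0.9960546875
side [0.11052096 0.54003262 0.79591427] [ 0.47071248 -0.59325839 -0.65304995] 371.48810651887555 0.99613671875
{'time': 0.1, 'joint_pos': array([-1.35302163e+00,  5.33202049e-02,  1.61416126e+00, -3.82073746e-06,
        1.47597569e+00, -1.19005357e-01]), 'joint_vel': array([ 8.78995943e-04, -8.17010808e-04, -1.74812993e-03,  4.10636682e-05,
       -2.14745923e-04, -5.15318769e-04]), 'joint_efforts': array([ 1.18174128e-03, -3.94901526e+01, -3.71363068e+01,  2.89287834e-05,
        3.89887151e-03,  1.21625717e-05]), 'tool_pos': array([ 0.20639239, -0.58928189,  0.19746507]), 'tool_rot': array([-9.31020218e-04,  9.85855409e-01,  1.67595475e-01, -4.79194809e-05]), 'contact_force': array([ 0.06527365, -0.0811199 ,  0.28544474]), 'ft_torque': array([0.02622238, 0.02100239, 0.00853037]), 'grasp_force': 0.0, 'gripper_width': 0.9993935864365654}
```

View pics/scene0.png

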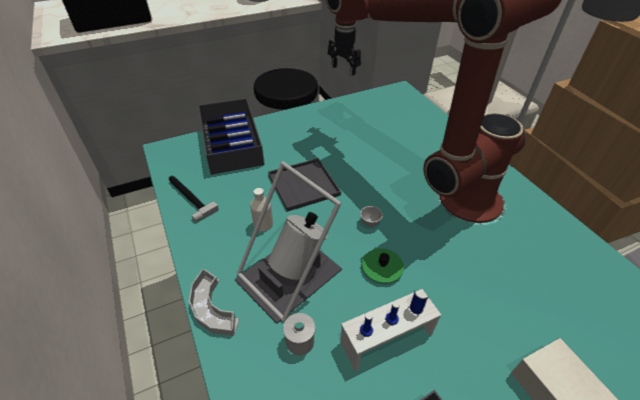

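View pics/side0.png

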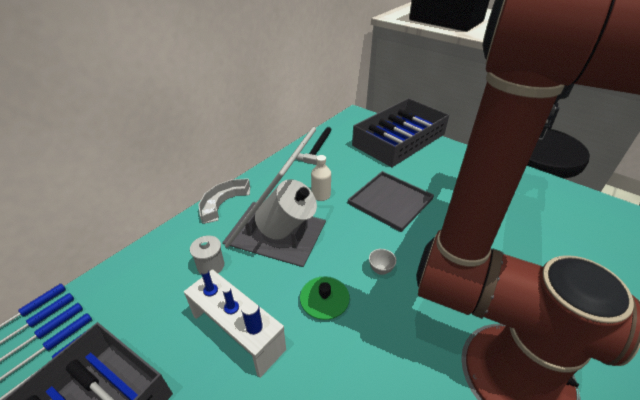

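Candidates, in scene-view pixels:
- **Knob:** (311,219) is the black knob on the steel canister, and I choose it. The green lid's knob at (384,259) and the small jar's at (299,327) are look-alikes.
- **Awl:** (418,302) has the thick handle, and I choose it. The probes at (367,325) and (392,313) have collars and slim handles.
- **Tray:** (305,183) is the empty one. The box at (230,135) holds tools.

Next I'll measure these and check them in one crop.

```bash
python3 - <<'E'
from h import *
np.set_printoptions(precision=4,suppress=True)
S=load('scene');D=load('side')
for n,f,rois in(('scene',S,dict(knob=(295,205,325,235),awl=(405,285,432,318),p1=(355,312,378,338),p2=(382,300,402,328),tray=(265,155,345,210),pot=(355,203,386,232))),
           ('side',D,dict(knob=(290,183,314,207),awl=(240,300,268,336),p1=(198,265,222,300),p2=(218,285,242,318),tray=(343,168,437,232),pot=(365,245,400,280)))):
    W=cloud(f);hsv=cv2.cvtColor(f['color'],cv2.COLOR_RGB2HSV)
    for k,(a,b,c,d) in rois.items():
        w=W[b:d,a:c];h=hsv[b:d,a:c]
        if k=='knob': m=(h[...,2]<45)
        elif k=='awl' or k[0]=='p' and k!='pot': m=(h[...,0]>105)&(h[...,0]<135)&(h[...,1]>120)
        elif k=='tray': m=(w[...,2]>0.002)&(w[...,2]<0.025)&(h[...,1]<90)
        else: m=(w[...,2]>0.035)&(w[...,2]<0.06)
        p=w[m&np.isfinite(w[...,2])]
        print(n,k,len(p),p.mean(0),np.percentile(p,2,0),np.percentile(p,98,0))
        if k in('tray','pot'):
            print('   rect',cv2.minAreaRect(p[:,:2].astype(np.float32)))
        if k=='awl':
            t=p[p[:,2]>p[:,2].max()-.004];print('   top',cv2.minEnclosingCircle(t[:,:2].astype(np.float32)),t[:,2].mean())
    # rack top
    m=(np.abs(W[...,2]-0.1)<.006)&(hsv[...,1]<60)&(W[...,1]>-.5)
    nl,l,st,_=cv2.connectedComponentsWithStats(m.astype(np.uint8));i=1+st[1:,4].argmax()
    print('rack',st[i],cv2.minAreaRect(W[l==i][:,:2].astype(np.float32)),W[l==i][:,2].mean())
a=cv2.resize(S['color'][200:350,240:450],(630,450));b=cv2.resize(D['color'][110:350,190:340],(281,450))
cv2.imwrite('pics/crop.png',np.hstack([a[:,:500],b])[...,::-1])
E
```

```text
scene knob 132 [ 0.6006 -0.0333  0.1547] [ 0.5461 -0.2186  0.0051] [0.6206 0.0074 0.1935]
scene awl 181 [0.4757 0.3159 0.1377] [0.4653 0.3026 0.1057] [0.4819 0.3242 0.168 ]
   top ((0.47433236241340637, 0.3157671093940735), 0.009507745504379272) 0.16832641417072977
scene p1 140 [0.6091 0.3104 0.1213] [0.5946 0.2955 0.1043] [0.6192 0.3197 0.1615]
scene p2 137 [0.5398 0.3108 0.1208] [0.5263 0.2961 0.1038] [0.5487 0.3202 0.1596]
scene tray 1867 [ 0.4942 -0.3109  0.0072] [ 0.3973 -0.4123  0.0023] [ 0.5953 -0.2128  0.0198]
   rect ((0.5064979195594788, -0.3180641233921051), (0.24475745856761932, 0.2546719014644623), 76.49500274658203)
scene pot 139 [ 0.3692 -0.0577  0.0415] [ 0.3384 -0.0878  0.0354] [ 0.4067 -0.02    0.0474]
   rect ((0.3717382550239563, -0.05430465191602707), (0.07189467549324036, 0.06737610697746277), 60.96078109741211)
rack [ 342  293   99   61 2369] ((0.5347259044647217, 0.30666401982307434), (0.08262713998556137, 0.23061415553092957), 89.17854309082031) 0.10016653410854542
side knob 117 [0.6008 0.0003 0.1808] [ 0.589  -0.0152  0.1561] [0.6163 0.009  0.1926]
side awl 
[... 201 characters left out ...]
 [0.5921 0.2962 0.1045] [0.6139 0.3211 0.1673]
side p2 204 [0.531  0.3112 0.1242] [0.5224 0.2964 0.1045] [0.5448 0.3219 0.1633]
side tray 2657 [ 0.497  -0.311   0.0068] [ 0.3989 -0.4109  0.0023] [ 0.5957 -0.2113  0.0194]
   rect ((0.49798309803009033, -0.31154268980026245), (0.20567870140075684, 0.20179131627082825), 88.8487548828125)
side pot 196 [ 0.3779 -0.0568  0.0417] [ 0.342  -0.0864  0.0352] [ 0.4092 -0.0177  0.0476]
   rect ((0.3756176829338074, -0.051685698330402374), (0.0673237144947052, 0.06912708282470703), 31.470653533935547)
rack [ 184  269  100   88 2861] ((0.5371846556663513, 0.3079987168312073), (0.08123180270195007, 0.232737734913826), 89.27674102783203) 0.10042528022870159
```

View pics/crop.png

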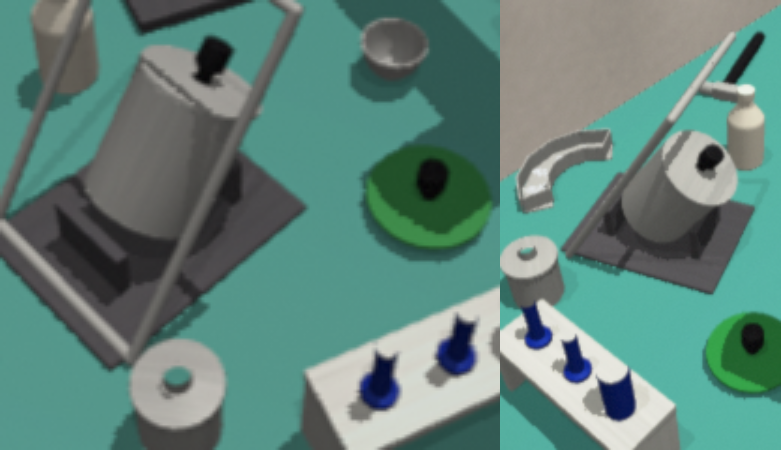

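The crop shows the plain steel canister with its black knob, three blue-handled instruments (the thick one at the rack's right end, no collar), and the green look-alike lid. Both choices hold. Next I'll measure the canister axis, bail and awl axis.

```bash
python3 - <<'E'
from h import *
from scipy.optimize import least_squares
np.set_printoptions(precision=4,suppress=True)
allk=[];alll=[];allb=[];alla=[]
for n,roi,kr,ar in(('scene',(270,195,335,280),(300,205,322,232),(405,285,432,318)),('side',(250,175,325,240),(292,184,312,206),(240,300,268,336))):
    f=load(n);W=cloud(f);hsv=cv2.cvtColor(f['color'],cv2.COLOR_RGB2HSV)
    a,b,c,d=kr;w=W[b:d,a:c].reshape(-1,3);h=hsv[b:d,a:c].reshape(-1,3)
    k=w[(h[:,2]<60)&(w[:,2]>.15)&(np.hypot(w[:,0]-.6,w[:,1])<.04)];allk.append(k)
    a,b,c,d=ar;w=W[b:d,a:c].reshape(-1,3);h=hsv[b:d,a:c].reshape(-1,3)
    alla.append(w[(h[:,0]>105)&(h[:,0]<135)&(h[:,1]>120)&(w[:,2]>.107)])
    # bail crossbar
    p=W.reshape(-1,3);p=p[(p[:,2]>.24)&(p[:,2]<.4)&(p[:,0]>.5)&(p[:,0]<.75)&(abs(p[:,1])<.16)];allb.append(p)
    if len(p):
        zt=np.percentile(p[:,2],90);q=p[p[:,2]>zt-.012];dr=np.linalg.svd(q-q.mean(0))[2][0];t=(q-q.mean(0))@dr
        print(n,'bail',len(p),len(q),q.mean(0),dr,t.min(),t.max(),q.mean(0)+dr*(t.min()+t.max())/2)
    # lid plane
    a,b,c,d=roi;w=W[b:d,a:c].reshape(-1,3);h=hsv[b:d,a:c].reshape(-1,3)
    l=w[(h[:,1]<60)&(h[:,2]>80)&(np.linalg.norm(w-[.61,0,.16],axis=1)<.09)];best=None
    rng=np.random.default_rng(0)
    for i in range(1500):
        q=l[rng.choice(len(l),3,False)];nn=np.cross(q[1]-q[0],q[2]-q[0]);nn/=np.linalg.norm(nn)+1e-9
        if nn[2]<0:nn=-nn
        if abs(np.arccos(nn[2])-.61)>.15: continue
        m=abs((l-q[0])@nn)<.002
        if best is None or m.sum()>best.sum():best=m
    q=l[best];nn=np.linalg.svd(q-q.mean(0))[2][2];nn*=np.sign(nn[2]);print(n,'lid',len(l),best.sum(),q.mean(0),nn,'tilt',np.degrees(np.arccos(nn[2])),'az',np.degrees(np.arctan2(nn[1],nn[0])))
    alll.append(q);print(n,'knob pts',len(k),k.mean(0))
A=np.vstack(alla);r=least_squares(lambda p:np.hypot(A[:,0]-p[0],A[:,1]-p[1])-.017,[.466,.308],loss='soft_l1',f_scale=.001);print('awl',r.x,np.abs(r.fun).mean())
np.savez('fit.npz',k=np.vstack(allk),l=np.vstack(alll))
# joint fit: axis az, base point; knob cyl r15, flange top plane 5mm above mouth, tilt 35
K=np.vstack(allk);L=np.vstack(alll)
def ax(az):return np.array([np.sin(.6109)*np.cos(az),np.sin(.6109)*np.sin(az),np.cos(.6109)])
def res(p):
    z=ax(p[0]);o=p[1:];k=K-o;s=k@z;rr=np.linalg.norm(k-np.outer(s,z),axis=1)
    # distance to knob cylinder surface(r .015, s .019...045)
    dk=np.maximum(rr-.015,np.maximum(s-.045,.019-s));l=L-o;sl=l@z;rl=np.linalg.norm(l-np.outer(sl,z),axis=1)
    return np.r_[dk*1.,(sl-.005),np.maximum(rl-.061,0)]
r=least_squares(res,[np.pi,.61,0,.16],loss='soft_l1',f_scale=.0015);z=ax(r.x[0])
print('az',np.degrees(r.x[0]),'mouth',r.x[1:],'axis',z,'knob',r.x[1:]+.032*z,'res',np.abs(r.fun).mean())
E
```

```text
scene bail 651 375 [0.6073 0.0027 0.3136] [-0.3229  0.9464 -0.0036] -0.11234164927277793 0.09744079926879998 [ 0.6097 -0.0043  0.3136]
scene lid 1080 484 [0.6261 0.0014 0.1613] [-0.5423 -0.1805  0.8206] tilt 34.859498171918055 az -161.5959821280206
scene knob pts 120 [ 0.6088 -0.0008  0.1802]
side bail 438 313 [0.6027 0.0102 0.3142] [-0.317   0.9484 -0.0089] -0.11646408081586614 0.0906433248369052 [ 0.6068 -0.002   0.3144]
side lid 1481 941 [0.6184 0.0058 0.1549] [-0.5417 -0.1821  0.8206] tilt 34.85417510267133 az -161.42313402557542
side knob pts 126 [0.6011 0.     0.1803]
awl [0.4657 0.3068] 0.0012369376423001796
az 198.23401391610648 mouth [ 0.6215 -0.002   0.1498] axis [-0.5448 -0.1795  0.8191] knob [ 0.6041 -0.0077  0.176 ] res 0.0006712810466619873
```

Call:
arm_command:
  rows:
    - [85,[0.9,1.0,0.33],[0,0,0]]
    - [85,[0.9,1.0,0.33],[0,0,0]]
    - [85,[0.9,1.0,0.33],[0,0,0]]
    - [85,[0.9,1.0,0.33],[0,0,0]]
    - [85,[0.9,1.0,0.33],[0,0,0]]
    - [85,[0.9,1.0,0.33],[0,0,0]]
    - [85,[0.9,1.0,0.33],[0,0,0]]
    - [85,[0.9,1.0,0.33],[0,0,0]]
    - [85,[0.9,1.0,0.33],[0,0,0]]
    - [85,[0.9,1.0,0.33],[0,0,0]]
    - [85,[0.9,1.0,0.33],[0,0,0]]

```text
time: 1.02
tool_pos: [0.4805, -0.2853, 0.2998]
tool_rot: [0.0, 0.985, 0.171, 0.002]
contact_force: [0.0, -1.0, 1.2]
gripper_width: 0.993
grasp_force: 0.0
```

Call:
arm_command:
  rows:
    - [85,[0.05,0.8,0],[0.123,-0.369,0]]
    - [85,[0.05,0.8,0],[0.123,-0.369,0]]
    - [85,[0.05,0.8,0],[0.123,-0.369,0]]
    - [85,[0.05,0.8,0],[0.123,-0.369,0]]
    - [85,[0.05,0.8,0],[0.123,-0.369,0]]
    - [85,[0.05,0.8,0],[0.123,-0.369,0]]
    - [85,[0.05,0.8,0],[0.123,-0.369,0]]
    - [85,[0.05,0.8,0],[0.123,-0.369,0]]
    - [85,[0.05,0.8,0],[0.123,-0.369,0]]

```text
time: 1.77
tool_pos: [0.4916, -0.0503, 0.2979]
tool_rot: [-0.045, 0.94, 0.16, 0.297]
contact_force: [0.4, 0.1, -1.0]
gripper_width: 0.991
grasp_force: 0.0
```

```bash
cat >> h.py <<'E'
from scipy.spatial.transform import Rotation as Ro
np.set_printoptions(precision=4,suppress=True)
def pose():
    s=monitor.state();q=s['tool_rot'];return s,np.array(s['tool_pos']),Ro.from_quat([q[1],q[2],q[3],q[0]])
def to(p,Rt=None):
    s,x,R=pose();print('tcp',x,'z',R.as_matrix()[:,2],'y',R.as_matrix()[:,1]);print('shift units',(np.array(p)-x)/.3)
    if Rt is not None: print('turn units',(Rt*R.inv()).as_rotvec()/(np.pi/2))
E
python3 - <<'E'
from h import *
z=-np.array([-.5448,-.1795,.8191]);y=np.array([.317,-.948,0]);y-=z*(y@z);y/=np.linalg.norm(y)
to([.559,-.023,.244],Ro.from_matrix(np.c_[np.cross(y,z),y,z]))
f=grab('wrist');save(f,'wrist1');W=cloud(f)
m=(f['color'].max(-1)<50);p=W[m];p=p[np.linalg.norm(p-[.604,-.0077,.176],axis=1)<.04]
print(len(p),p.mean(0),np.percentile(p,[2,98],0))
E
```

```text
tcp [ 0.4916 -0.0503  0.2979] z [ 0.5444  0.1807 -0.8191] y [ 0.328  -0.9446  0.0096]
shift units [ 0.2246  0.0911 -0.1795]
turn units [ 0.0046  0.0015 -0.0082]
547 [ 0.5986 -0.01    0.1864] [[ 0.587  -0.0225  0.1787]
 [ 0.615   0.0026  0.1933]]
```

View pics/wrist1.png

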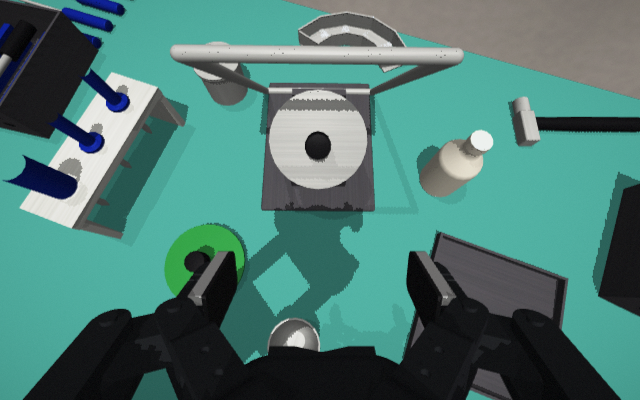

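The wrist view confirms the tool is aligned. The knob is at (318,146) in the middle of the steel lid, the bail bar runs along the top edge, and the lid lies square to the camera. Its measured top agrees with my fit to within 2 mm.

Call:
arm_command:
  rows:
    - [85,[0.225,0.09,-0.18],[0,0,0]]
    - [85,[0.225,0.09,-0.18],[0,0,0]]
    - [85,[0.225,0.09,-0.18],[0,0,0]]
    - [85,[0.27,0.105,-0.248],[0,0,0]]
    - [85,[0.315,0.12,-0.316],[0,0,0]]
    - [85,[0.35,0.132,-0.37],[0,0,0]]
    - [85,[0.38,0.142,-0.415],[0,0,0]]
    - [85,[0.395,0.148,-0.438],[0,0,0]]
    - [85,[0.405,0.151,-0.453],[0,0,0]]
    - [85,[0.405,0.151,-0.453],[0,0,0]]
    - [85,[0.405,0.151,-0.453],[0,0,0]]

```text
time: 2.73
tool_pos: [0.6134, -0.0053, 0.1625]
tool_rot: [-0.046, 0.94, 0.16, 0.298]
contact_force: [-0.6, 0.5, 0.3]
gripper_width: 0.998
grasp_force: 0.0
```

```bash
python3 - <<'E'
from h import *
to([.613,-.005,.162])
f=grab('wrist');save(f,'wrist2')
E
```

```text
tcp [ 0.6134 -0.0053  0.1625] z [ 0.5449  0.1808 -0.8188] y [ 0.3272 -0.9449  0.0091]
shift units [-0.0014  0.0011 -0.0018]
```

View pics/wrist2.png

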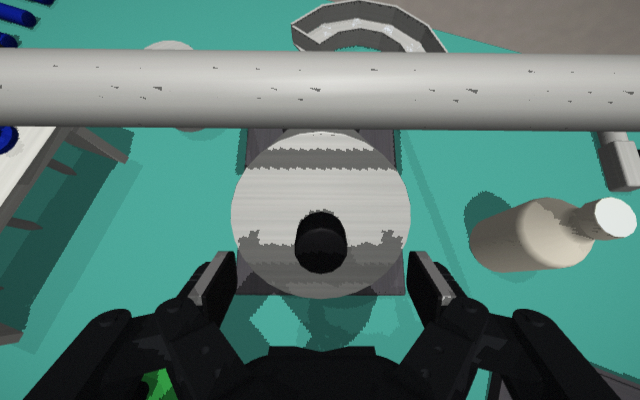

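The knob at (321,240) sits midway between the pads (about 220 and 425), with no contact force. I'll close on it.

Call:
arm_command:
  rows:
    - [0,[0,0,0],[0,0,0]]
    - [0,[0,0,0],[0,0,0]]
    - [0,[0,0,0],[0,0,0]]
    - [0,[0,0,0],[0,0,0]]
    - [0,[0,0,0],[0,0,0]]
    - [0,[0,0,0],[0,0,0]]
    - [0,[0,0,0],[0,0,0]]
    - [0,[0,0,0],[0,0,0]]
    - [0,[0,0,0],[0,0,0]]
    - [0,[0,0,0],[0,0,0]]
    - [0,[0,0,0],[0,0,0]]
    - [0,[0,0,0],[0,0,0]]

```text
time: 3.78
tool_pos: [0.613, -0.0046, 0.1617]
tool_rot: [-0.046, 0.94, 0.16, 0.297]
contact_force: [0.7, 0.5, 0.8]
gripper_width: -0.001
grasp_force: 0.0
```

```bash
python3 - <<'E'
from h import *
f=grab('wrist');W=cloud(f);g=grab('side')
a=f['color'][110:400,150:490];b=cv2.resize(g['color'][150:270,220:340],(290,290))
cv2.imwrite('pics/w3.png',np.hstack([a,b])[...,::-1])
m=(f['color'].max(-1)<50);p=W[m];p=p[np.linalg.norm(p-[.604,-.0077,.176],axis=1)<.04];print(len(p),p.mean(0),np.percentile(p,[2,98],0))
to([.613,-.005,.162])
E
```

```text
1922 [ 0.6037 -0.008   0.1925] [[ 0.5862 -0.0234  0.1752]
 [ 0.6198  0.0055  0.2106]]
tcp [ 0.613  -0.0046  0.1617] z [ 0.5442  0.1814 -0.8191] y [ 0.3279 -0.9447  0.0086]
shift units [-0.0001 -0.0015  0.0011]
```

View pics/w3.png

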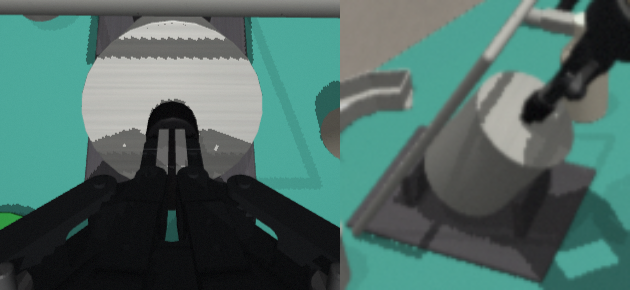

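```bash
python3 - <<'E'
from h import *
f=load('wrist');W=cloud(f);s,x,R=pose();T=(W-x)@R.as_matrix()
for v in range(200,300,8):
    print(v,[tuple(np.round(T[v,u]*1000).astype(int).tolist())+(int(f['color'][v,u].max()),) for u in(300,308,314,322,330,336,344)])
K=f['mtx'];c=(x)@f['R'].T+f['t'];print('TCP pixel',(K@c)[:2]/c[2],c, s['gripper_width'],s['grasp_force'],s['contact_force'])
g=-R.as_matrix()[:,2]*.019+x;c=g@f['R'].T+f['t'];print('grasp px',(K@c)[:2]/c[2])
E
```

```text
200 [(16, -14, 10, 195), (16, -8, 10, 196), (16, -5, 11, 196), (16, 1, 10, 196), (16, 6, 11, 196), (16, 10, 10, 194), (16, 15, 11, 193)]
208 [(10, -14, 10, 187), (10, -9, 11, 189), (10, -5, 11, 188), (11, 1, 9, 189), (11, 6, 9, 187), (10, 10, 11, 187), (11, 15, 9, 186)]
216 [(5, -14, 9, 187), (12, -8, -7, 20), (14, -4, -13, 13), (15, 1, -15, 8), (14, 5, -13, 9), (12, 9, -8, 32), (5, 15, 10, 188)]
224 [(-1, -14, 9, 84), (12, -7, -21, 10), (14, -4, -25, 12), (15, 1, -26, 11), (14, 5, -24, 13), (-9223372036854775808, -9223372036854775808, -9223372036854775808, 10), (-1, 16, 10, 167)]
232 [(8, -12, -21, 8), (12, -7, -30, 28), (11, -4, -29, 29), (11, 1, -29, 23), (12, 5, -30, 25), (11, 8, -29, 32), (8, 13, -21, 11)]
240 [(7, -11, -30, 22), (8, -7, -31, 32), (11, -3, -37, 92), (11, 1, -37, 16), (11, 5, -38, 103), (7, 8, -30, 22), (6, 13, -29, 23)]
248 [(2, -11, -30, 13), (11, -6, -46, 73), (11, -3, -45, 93), (11, 1, -47, 12), (11, 4, -45, 92), (3, 8, -31, 15), (2, 13, -29, 13)]
256 [(7, -10, -47, 18), (11, -6, -54, 91), (11, -3, -53, 96), (10, 1, -53, 15), (11, 4, -54, 95), (7, 7, -46, 48)
[... 187 characters left out ...]
, -67, 80), (11, -3, -66, 105), (10, 1, -66, 16), (11, 4, -66, 103), (11, 6, -66, 81), (7, 10, -60, 16)]
280 [(13, -8, -76, 20), (13, -5, -75, 21), (12, -3, -73, 30), (9, 1, -70, 17), (12, 4, -74, 20), (12, 6, -74, 21), (14, 9, -77, 21)]
288 [(11, -8, -79, 18), (12, -5, -79, 15), (13, -2, -80, 15), (4, 1, -68, 20), (12, 3, -79, 16), (11, 6, -79, 18), (12, 9, -79, 24)]
296 [(12, -7, -84, 16), (11, -5, -83, 17), (11, -2, -83, 13), (1, 1, -69, 17), (12, 3, -84, 16), (12, 6, -84, 15), (13, 8, -85, 17)]
TCP pixel [320.8803 228.8725] [-0.0003  0.0216  0.1909] 0.0015493352287802532 0.0 [-0.1338  0.7366 -0.1083]
grasp px [320.8578 242.5732]<stdin>:4: RuntimeWarning: invalid value encountered in cast
```

The fingers closed just above the knob. Depth puts the real fingertips about 34 mm behind the reported TCP, so I'll open, advance 35 mm along the tool axis, and close again.

Call:
arm_command:
  rows:
    - [85,[0,0,0],[0,0,0]]
    - [85,[0,0,0],[0,0,0]]
    - [85,[0,0,0],[0,0,0]]
    - [85,[0,0,0],[0,0,0]]
    - [85,[0,0,0],[0,0,0]]
    - [85,[0,0,0],[0,0,0]]
    - [85,[0,0,0],[0,0,0]]
    - [85,[0.02,0.007,-0.03],[0,0,0]]
    - [85,[0.04,0.014,-0.06],[0,0,0]]
    - [85,[0.055,0.018,-0.082],[0,0,0]]
    - [85,[0.063,0.021,-0.095],[0,0,0]]
    - [85,[0.063,0.021,-0.095],[0,0,0]]

```text
time: 4.88
tool_pos: [0.6315, 0.0021, 0.1317]
tool_rot: [-0.046, 0.94, 0.16, 0.296]
contact_force: [-0.0, 0.5, 1.0]
gripper_width: 0.995
grasp_force: 0.0
```

Call:
arm_command:
  rows:
    - [0,[0,0,0],[0,0,0]]
    - [0,[0,0,0],[0,0,0]]
    - [0,[0,0,0],[0,0,0]]
    - [0,[0,0,0],[0,0,0]]
    - [0,[0,0,0],[0,0,0]]
    - [0,[0,0,0],[0,0,0]]
    - [0,[0,0,0],[0,0,0]]
    - [0,[0,0,0],[0,0,0]]
    - [0,[0,0,0],[0,0,0]]
    - [0,[0,0,0],[0,0,0]]

```text
time: 5.72
tool_pos: [0.6321, 0.0015, 0.134]
tool_rot: [-0.046, 0.94, 0.16, 0.298]
contact_force: [-5.5, -2.3, 4.9]
gripper_width: 0.335
grasp_force: 58.8
```

```bash
python3 - <<'E'
from h import *
f=grab('wrist');W=cloud(f);s,x,R=pose();T=(W-x)@R.as_matrix();print(x,s['gripper_width'],s['grasp_force'],s['contact_force'])
for v in range(200,300,8):
    print(v,[np.round(np.nan_to_num(T[v,u])*1000).astype(int).tolist() for u in(284,290,300,322,344,352,358)])
E
```

```text
[0.6321 0.0015 0.1341] 0.3357008643104494 58.771074414253235 [-5.1887 -2.028   5.259 ]
200 [[28, -20, -23], [28, -16, -25], [28, -11, -25], [28, 1, -24], [28, 12, -23], [28, 17, -23], [27, 20, -23]]
208 [[23, -20, -24], [23, -17, -25], [23, -11, -24], [23, 1, -24], [23, 13, -23], [23, 17, -25], [23, 20, -24]]
216 [[19, -20, -24], [19, -17, -25], [18, -11, -23], [19, 1, -24], [19, 13, -24], [18, 17, -24], [19, 20, -24]]
224 [[13, -20, -23], [14, -17, -23], [14, -11, -25], [14, 1, -24], [14, 13, -24], [14, 17, -24], [14, 20, -23]]
232 [[9, -20, -24], [9, -17, -24], [9, -12, -24], [9, 1, -24], [9, 13, -25], [9, 17, -24], [9, 21, -24]]
240 [[10, -19, -37], [11, -16, -37], [4, -12, -25], [14, 1, -45], [4, 13, -24], [11, 16, -37], [11, 19, -37]]
248 [[11, -18, -46], [11, -15, -46], [10, -10, -44], [15, 1, -54], [10, 11, -44], [11, 15, -46], [11, 18, -46]]
256 [[10, -17, -53], [11, -14, -54], [11, -10, -53], [14, 1, -59], [10, 11, -52], [9, 15, -51], [11, 17, -54]]
264 [[11, -16, -62], [8, -14, -56], [11, -9, -61], [13, 1, -63], [10, 10, -59], [6, 15, -52], [11, 16, -61]]
272 [[11, -15, -66], [4, -14, -56], [9, -9, -64], [9, 1, -64], [9, 10, -64], [5, 14, -57], [11, 15, -67]]
280 [[9, -15, -70], [4, -13, -63], [5, -9, -64], [4, 1, -63], [5, 10, -64], [4, 14, -63], [9, 15, -69]]
288 [[6, -15, -70], [1, -13, -64], [1, -9, -63], [2, 1, -65], [2, 10, -65], [0, 14, -62], [6, 15, -71]]
296 [[1, -15, -70], [-5, -14, -61], [-3, -9, -64], [-2, 1, -66], [-2, 10, -65], [-4, 14, -63], [1, 15, -70]]
```

Gripped: opening about 29 mm, 59 N, pad tips about 10 mm above the flange. I'll lift along the axis, then back out from under the bail.

Call:
arm_command:
  rows:
    - [0,[-0.009,-0.003,0.0135],[0,0,0]]
    - [0,[-0.018,-0.006,0.027],[0,0,0]]
    - [0,[-0.036,-0.012,0.054],[0,0,0]]
    - [0,[-0.054,-0.018,0.081],[0,0,0]]
    - [0,[-0.073,-0.024,0.109],[0,0,0]]
    - [0,[-0.12,-0.04,0.14],[0,0,0]]
    - [0,[-0.19,-0.063,0.17],[0,0,0]]
    - [0,[-0.27,-0.09,0.21],[0,0,0]]
    - [0,[-0.35,-0.117,0.25],[0,0,0]]
    - [0,[-0.41,-0.137,0.29],[0,0,0]]
    - [0,[-0.45,-0.15,0.31],[0,0,0]]
    - [0,[-0.45,-0.15,0.31],[0,0,0]]

```text
time: 6.77
tool_pos: [0.496, -0.0446, 0.2285]
tool_rot: [-0.044, 0.94, 0.159, 0.299]
contact_force: [0.6, -0.7, -2.6]
gripper_width: 0.331
grasp_force: 59.7
```

```bash
python3 - <<'E'
from h import *
s,x,R=pose();print(s['grasp_force'],s['gripper_width'],s['contact_force'],s['joint_pos'])
# upright target: lid origin over tray, tool z down
to([.497,-.311,.16],Ro.from_euler('z',0))
m=R.as_matrix();z=m[:,2];print('turn to upright',np.cross(z,[0,0,-1])/np.linalg.norm(np.cross(z,[0,0,-1]))*np.arccos(-z[2])/(np.pi/2))
f=grab('wrist');T=(cloud(f)-x)@m
q=T[(f['color'].max(-1)>70)&(abs(T[...,2]+.024)<.02)&(np.hypot(T[...,0],T[...,1])<.08)];c=q-q.mean(0);print('flange in tool',len(q),q.mean(0),np.linalg.svd(c,full_matrices=False)[2][2],np.percentile(q,[1,99],0))
E
```

```text
59.74055528640747 0.33146639338275213 [ 0.5662 -0.7137 -2.5945] [-0.5186 -0.7188  2.2559  0.4736  1.2032  0.6346]
tcp [ 0.496  -0.0446  0.2285] z [ 0.5473  0.1778 -0.8179] y [ 0.3258 -0.9454  0.0125]
shift units [ 0.0034 -0.888  -0.2283]
turn units [1.8291 0.3101 0.581 ]
turn to upright [-0.1206  0.3712  0.    ]
flange in tool 23236 [ 0.0171  0.0001 -0.024 ] [ 0.0056  0.0025 -1.    ] [[-0.0569 -0.0571 -0.0255]
 [ 0.0581  0.0574 -0.0224]]
```

The lid is held square: the flange plane is at −24 mm in the tool frame and normal to the tool. I'll carry it over the tray and turn it upright.

Call:
arm_command:
  rows:
    - [0,[0,-0.05,0.0],[-0.01,0.03,0]]
    - [0,[0,-0.13,0.0],[-0.024,0.075,0]]
    - [0,[0,-0.22,0.0],[-0.04,0.124,0]]
    - [0,[0,-0.32,0.0],[-0.056,0.173,0]]
    - [0,[0,-0.42,0.0],[-0.072,0.222,0]]
    - [0,[0,-0.52,0.0],[-0.088,0.271,0]]
    - [0,[0,-0.62,0.0],[-0.102,0.315,0]]
    - [0,[0,-0.71,-0.03],[-0.112,0.345,0]]
    - [0,[0,-0.79,-0.08],[-0.118,0.363,0]]
    - [0,[0,-0.85,-0.14],[-0.121,0.371,0]]
    - [0,[0,-0.888,-0.18],[-0.121,0.371,0]]
    - [0,[0,-0.888,-0.2],[-0.121,0.371,0]]

```text
time: 7.82
tool_pos: [0.4962, -0.31, 0.1622]
tool_rot: [-0.004, 0.986, 0.166, -0.003]
contact_force: [-0.8, -0.4, -2.9]
gripper_width: 0.335
grasp_force: 59.9
```

```bash
python3 - <<'E'
from h import *
s,x,R=pose();print(s['grasp_force'],s['gripper_width'],s['contact_force'])
to([.497,-.311,.0])
m=R.as_matrix()
f=grab('wrist');W=cloud(f);T=(W-x)@m
q=W[(f['color'].max(-1)>70)&(abs(T[...,2]+.024)<.01)&(np.hypot(T[...,0],T[...,1])<.08)];c=q-q.mean(0);print('flange world',len(q),q.mean(0),np.linalg.svd(c,full_matrices=False)[2][2])
E
```

```text
59.856555461883545 0.335096351320994 [-0.8476 -0.3696 -2.8959]
tcp [ 0.4962 -0.31    0.1622] z [-0.0068  0.0061 -1.    ] y [ 0.3282 -0.9446 -0.008 ]
shift units [ 0.0028 -0.0032 -0.5407]
flange world 23114 [ 0.5129 -0.3045  0.1861] [ 0.0096 -0.0085  0.9999]
```

Call:
arm_command:
  rows:
    - [0,[0.003,-0.003,-0.06],[-0.005,-0.006,0]]
    - [0,[0.003,-0.003,-0.13],[-0.005,-0.006,0]]
    - [0,[0.003,-0.003,-0.21],[-0.005,-0.006,0]]
    - [0,[0.003,-0.003,-0.29],[-0.005,-0.006,0]]
    - [0,[0.003,-0.003,-0.36],[-0.005,-0.006,0]]
    - [0,[0.003,-0.003,-0.42],[-0.005,-0.006,0]]
    - [0,[0.003,-0.003,-0.47],[-0.005,-0.006,0]]
    - [0,[0.003,-0.003,-0.5],[-0.005,-0.006,0]]
    - [0,[0.003,-0.003,-0.515],[-0.005,-0.006,0]]
    - [0,[0.003,-0.003,-0.522],[-0.005,-0.006,0]]
    - [0,[0.003,-0.003,-0.528],[-0.005,-0.006,0]]
    - [0,[0.003,-0.003,-0.528],[-0.005,-0.006,0]]

```text
time: 8.87
tool_pos: [0.4985, -0.3109, 0.0088]
tool_rot: [0.004, 0.986, 0.167, 0.003]
contact_force: [-1.2, -1.3, -2.1]
gripper_width: 0.336
grasp_force: 60.0
```

```bash
python3 - <<'E'
from h import *
s,x,R=pose();print(s['contact_force'])
to([.497,-.311,.0])
m=R.as_matrix()
f=grab('wrist');W=cloud(f);T=(W-x)@m
q=W[(f['color'].max(-1)>70)&(abs(T[...,2]+.024)<.01)&(np.hypot(T[...,0],T[...,1])<.08)];c=q-q.mean(0);print('flange world',len(q),q.mean(0),np.linalg.svd(c,full_matrices=False)[2][2])
E
```

```text
[-1.1591 -1.3297 -2.059 ]
tcp [ 0.4985 -0.3109  0.0088] z [ 0.0077 -0.0059 -1.    ] y [ 0.3294 -0.9442  0.0081]
shift units [-0.005  -0.0004 -0.0293]
flange world 23141 [ 0.5149 -0.305   0.0329] [-0.005   0.0038  1.    ]
```

Call:
arm_command:
  rows:
    - [0,[0,0,-0.006],[0.002,0.002,0]]
    - [0,[0,0,-0.011],[0.002,0.002,0]]
    - [0,[0,0,-0.015],[0.002,0.002,0]]
    - [0,[0,0,-0.018],[0.002,0.002,0]]
    - [0,[0,0,-0.021],[0.002,0.002,0]]
    - [0,[0,0,-0.024],[0.002,0.002,0]]
    - [0,[0,0,-0.027],[0.002,0.002,0]]
    - [0,[0,0,-0.027],[0.002,0.002,0]]

```text
time: 9.58
tool_pos: [0.4977, -0.3104, -0.0006]
tool_rot: [0.001, 0.986, 0.167, 0.001]
contact_force: [-0.2, -0.4, -2.9]
gripper_width: 0.334
grasp_force: 60.0
```

```bash
python3 - <<'E'
from h import *
s,x,R=pose();print(x,s['contact_force'])
m=R.as_matrix()
f=grab('wrist');W=cloud(f);T=(W-x)@m
q=W[(f['color'].max(-1)>70)&(abs(T[...,2]+.024)<.01)&(np.hypot(T[...,0],T[...,1])<.08)];c=q-q.mean(0);print('flange world',len(q),q.mean(0),np.linalg.svd(c,full_matrices=False)[2][2])
E
```

```text
[ 0.4977 -0.3104 -0.0006] [-0.1522 -0.3825 -2.9268]
flange world 23130 [ 0.5142 -0.3047  0.0235] [-0.0001 -0.0005  1.    ]
```

Call:
arm_command:
  rows:
    - [0,[0,0,-0.002],[0,0,0]]
    - [0,[0,0,-0.004],[0,0,0]]
    - [0,[0,0,-0.006],[0,0,0]]
    - [0,[0,0,-0.006],[0,0,0]]

```text
time: 9.97
tool_pos: [0.498, -0.3106, -0.0015]
tool_rot: [0.001, 0.986, 0.167, 0.001]
contact_force: [-1.4, 1.6, 0.7]
gripper_width: 0.335
grasp_force: 60.7
```

Force rose from −2.9 N to +0.7 N, so the lid is resting on the tray. I'll release and rise.

Call:
arm_command:
  rows:
    - [50,[0,0,0],[0,0,0]]
    - [85,[0,0,0],[0,0,0]]
    - [85,[0,0,0],[0,0,0]]
    - [85,[0,0,0],[0,0,0]]
    - [85,[0,0,0],[0,0,0]]
    - [85,[0,0,0],[0,0,0]]
    - [85,[0,0,0.1],[0,0,0]]
    - [85,[0,0,0.2],[0,0,0]]
    - [85,[0,0,0.35],[0,0,0]]
    - [85,[0,0,0.5],[0,0,0]]
    - [85,[0,0,0.7],[0,0,0]]
    - [85,[0,0,0.85],[0,0,0]]

```text
time: 10.97
tool_pos: [0.4975, -0.3103, 0.2266]
tool_rot: [0.001, 0.986, 0.167, 0.002]
contact_force: [0.4, -0.4, -0.2]
gripper_width: 0.996
grasp_force: 0.0
```

```bash
python3 - <<'E'
from h import *
s,x,R=pose();print(s['contact_force'],s['gripper_width'])
f=grab('side');W=cloud(f);save(f,'side2')
h=cv2.cvtColor(f['color'],cv2.COLOR_RGB2HSV)
q=W[(h[...,1]<60)&(h[...,2]>70)&(abs(W[...,2]-.023)<.004)&(np.hypot(W[...,0]-.497,W[...,1]+.311)<.08)];c=q-q.mean(0);print('flange',len(q),q.mean(0),np.linalg.svd(c,full_matrices=False)[2][2],cv2.minEnclosingCircle(q[:,:2].astype(np.float32)))
print('awl approach, TCP over awl');to([.4657,.3068,.25])
E
```

```text
[ 0.4097 -0.4074 -0.1515] 0.9960240880949621
flange 648 [ 0.495  -0.3014  0.0233] [-0.003   0.0019  1.    ] ((0.5005532503128052, -0.30847790837287903), 0.06290162354707718)
awl approach, TCP over awl
tcp [ 0.5013 -0.3133  0.2379] z [ 0.016  -0.0122 -0.9998] y [ 0.3293 -0.9441  0.0168]
shift units [-0.1186  2.067   0.0403]
```

View pics/side2.png

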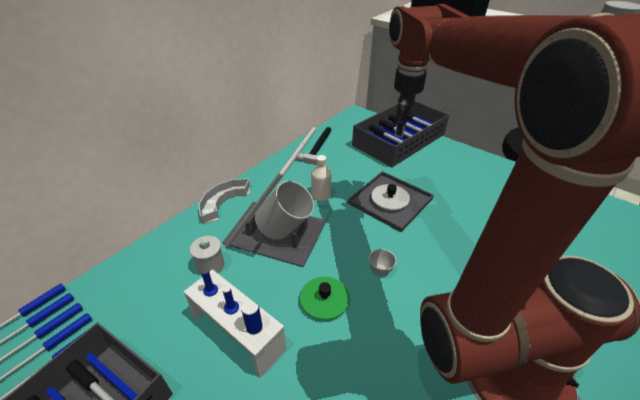

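The lid lies flat with its knob up inside the tray at (391,195). The canister is open at (290,205), and the awl with its thick handle stands at (252,320). Next is the awl, passing clear of the bail on the robot's side.

Call:
arm_command:
  rows:
    - [85,[-0.27,1.0,0.1],[0,0,0]]
    - [85,[-0.27,1.0,0.1],[0,0,0]]
    - [85,[-0.27,1.0,0.1],[0,0,0]]
    - [85,[-0.27,1.0,0.1],[0,0,0]]
    - [85,[-0.27,1.0,0.1],[0,0,0]]
    - [85,[-0.27,1.0,0.1],[0,0,0]]
    - [85,[-0.27,1.0,0.1],[0,0,0]]
    - [85,[-0.27,1.0,0.1],[0,0,0]]
    - [85,[-0.27,1.0,0.1],[0,0,0]]

```text
time: 11.77
tool_pos: [0.4163, -0.0074, 0.2554]
tool_rot: [0.001, 0.986, 0.17, 0.003]
contact_force: [0.5, 0.3, -0.4]
gripper_width: 0.995
grasp_force: 0.0
```

Call:
arm_command:
  rows:
    - [85,[0.13,1.0,0.0],[0,0,0]]
    - [85,[0.13,1.0,0.0],[0,0,0]]
    - [85,[0.13,1.0,0.0],[0,0,0]]
    - [85,[0.13,1.0,0.0],[0,0,0]]
    - [85,[0.13,1.0,0.0],[0,0,0]]
    - [85,[0.13,1.0,0.0],[0,0,0]]
    - [85,[0.13,1.0,0.0],[0,0,0]]
    - [85,[0.13,1.0,0.0],[0,0,0]]
    - [85,[0.13,1.0,0.0],[0,0,0]]

```text
time: 12.52
tool_pos: [0.456, 0.2912, 0.2535]
tool_rot: [0.001, 0.986, 0.169, 0.001]
contact_force: [-0.4, -0.3, -0.5]
gripper_width: 0.995
grasp_force: 0.0
```

```bash
python3 - <<'E'
from h import *
f=grab('wrist');W=cloud(f);save(f,'wrist4')
z=np.array([0,0,-1.]);y=np.array([.32,-.947,0])
to([.466,.307,.2],Ro.from_matrix(np.c_[np.cross(y,z),y,z]))
h=cv2.cvtColor(f['color'],cv2.COLOR_RGB2HSV)
q=W[(h[...,0]>105)&(h[...,0]<135)&(h[...,1]>120)&(np.hypot(W[...,0]-.466,W[...,1]-.307)<.03)]
print(len(q),np.percentile(q,[1,50,99],0))
t=W[(np.hypot(W[...,0]-.466,W[...,1]-.307)<.03)&(abs(W[...,2]-.175)<.006)];print('top',len(t),cv2.minEnclosingCircle(t[:,:2].astype(np.float32)) if len(t) else '')
E
```

```text
tcp [0.4561 0.2895 0.2537] z [ 0.002  -0.0032 -1.    ] y [ 0.3307 -0.9437  0.0037]
shift units [ 0.0331  0.0582 -0.179 ]
turn units [ 0.0021  0.0013 -0.0071]
378 [[0.4612 0.2838 0.1015]
 [0.4806 0.31   0.1457]
 [0.4828 0.3269 0.38  ]]
top 40 ((0.4717711806297302, 0.30773940682411194), 0.015669047832489014)
```

View pics/wrist4.png

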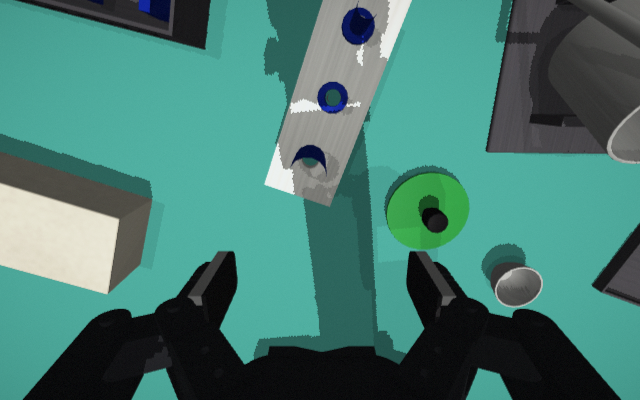

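In the wrist view the awl's thick ring is at (311,165), at the rack's end. The slim probes are at (333,97) and (358,25). The green lid and gallipot lie to the right, and the pale box to the left. I'll move above the awl and check clearance.

Call:
arm_command:
  rows:
    - [85,[0.033,0.058,-0.05],[0.002,0.001,-0.007]]
    - [85,[0.033,0.058,-0.05],[0.002,0.001,-0.007]]
    - [85,[0.033,0.058,-0.05],[0.002,0.001,-0.007]]

```text
time: 12.82
tool_pos: [0.4656, 0.3049, 0.2383]
tool_rot: [0.0, 0.987, 0.161, -0.0]
contact_force: [-0.3, -1.7, 0.9]
gripper_width: 0.998
grasp_force: 0.0
```

```bash
python3 - <<'E'
from h import *
f=grab('wrist');W=cloud(f)
to([.466,.307,.097])
for n,a,b,c,d in(('box',0,140,160,300),):
    f0=load('scene');V=cloud(f0);q=V[340:400,515:600].reshape(-1,3);q=q[q[:,2]>.03];print('box',np.percentile(q,[1,99],0))
# cast awl ring outline: blue pixels near expected, project onto z=.173 plane
h=cv2.cvtColor(f['color'],cv2.COLOR_RGB2HSV);K=f['mtx'];C=-f['R'].T@f['t']
m=(h[...,0]>105)&(h[...,0]<135)&(h[...,1]>120);v,u=np.nonzero(m)
d=np.c_[(u-K[0,2])/K[0,0],(v-K[1,2])/K[1,1],np.ones(len(u))]@f['R']
P=C+d*((.175-C[2])/d[:,2])[:,None]
s=np.hypot(P[:,0]-.466,P[:,1]-.307)<.028;print(s.sum(),np.percentile(u[s],[1,99]),np.percentile(v[s],[1,99]),P[s].min(0),P[s].max(0))
i=s;print('lat extents along tool y', np.percentile(P[i,:2]@[.33,-.944],[1,99])-np.dot([.466,.307],[.33,-.944]))
E
```

```text
tcp [0.4658 0.305  0.2393] z [ 0.0008  0.0001 -1.    ] y [ 0.3174 -0.9483  0.0001]
shift units [ 0.0006  0.0065 -0.4742]
box [[0.1909 0.511  0.0338]
 [0.31   0.6373 0.0839]]
424 [302. 335.] [164. 184.] [0.4709 0.2963 0.175 ] [0.4938 0.3254 0.175 ]
lat extents along tool y [-0.0137  0.0136]
```

Call:
arm_command:
  rows:
    - [85,[0.001,0.006,-0.08],[0,0,0]]
    - [85,[0.001,0.006,-0.18],[0,0,0]]
    - [85,[0.001,0.006,-0.28],[0,0,0]]
    - [85,[0.001,0.006,-0.37],[0,0,0]]
    - [85,[0.001,0.006,-0.43],[0,0,0]]
    - [85,[0.001,0.006,-0.46],[0,0,0]]
    - [85,[0.001,0.006,-0.474],[0,0,0]]
    - [85,[0.001,0.006,-0.474],[0,0,0]]

```text
time: 13.53
tool_pos: [0.4662, 0.3079, 0.0976]
tool_rot: [-0.0, 0.987, 0.161, 0.001]
contact_force: [0.2, -0.9, -0.3]
gripper_width: 0.998
grasp_force: 0.0
```

Call:
arm_command:
  rows:
    - [0,[0,0,0],[0,0,0]]
    - [0,[0,0,0],[0,0,0]]
    - [0,[0,0,0],[0,0,0]]
    - [0,[0,0,0],[0,0,0]]
    - [0,[0,0,0],[0,0,0]]
    - [0,[0,0,0],[0,0,0]]
    - [0,[0,0,0],[0,0,0]]
    - [0,[0,0,0],[0,0,0]]
    - [0,[0,0,0],[0,0,0]]
    - [0,[0,0,0],[0,0,0]]

```text
time: 14.37
tool_pos: [0.4668, 0.3089, 0.0987]
tool_rot: [-0.001, 0.987, 0.162, 0.002]
contact_force: [-0.8, -2.0, 6.6]
gripper_width: 0.387
grasp_force: 59.5
```

```bash
python3 - <<'E'
from h import *
s,x,R=pose();print(x,R.as_matrix()[:,2],s['gripper_width'],s['grasp_force'],s['contact_force'])
f=grab('wrist');save(f,'wrist5')
E
```

```text
[0.4668 0.3089 0.0987] [ 0.0033  0.0019 -1.    ] 0.38673606532549193 59.486457109451294 [-0.8311 -2.049   6.5849]
```

View pics/wrist5.png

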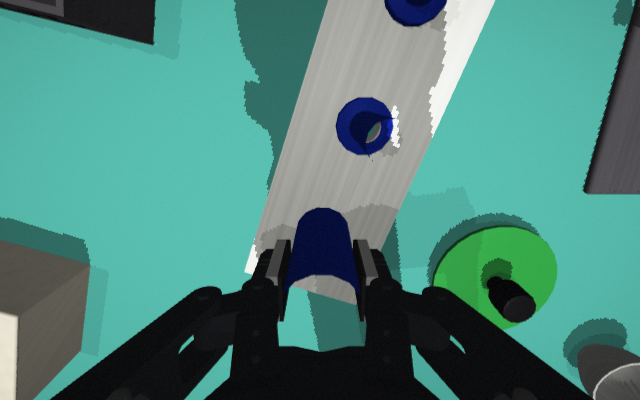

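The awl's handle is centred between the pads at (320,255), opening about 33 mm at 59 N. I'll lift it straight up out of the rack.

Call:
arm_command:
  rows:
    - [0,[0,0,0.02],[0,0,0]]
    - [0,[0,0,0.05],[0,0,0]]
    - [0,[0,0,0.11],[0,0,0]]
    - [0,[0,0,0.19],[0,0,0]]
    - [0,[0,0,0.28],[0,0,0]]
    - [0,[0,0,0.38],[0,0,0]]
    - [0,[0,0,0.48],[0,0,0]]
    - [0,[0,0,0.58],[0,0,0]]
    - [0,[0,0,0.68],[0,0,0]]
    - [0,[0,0,0.77],[0,0,0]]
    - [0,[0,0,0.82],[0,0,0]]
    - [0,[0,0,0.83],[0,0,0]]

```text
time: 15.42
tool_pos: [0.467, 0.3092, 0.3506]
tool_rot: [-0.001, 0.987, 0.162, 0.004]
contact_force: [0.7, -0.1, -0.7]
gripper_width: 0.385
grasp_force: 59.5
```

```bash
python3 - <<'E'
from h import *
z=-np.array([-.5448,-.1795,.8191]);y=np.array([.317,-.948,0]);y-=z*(y@z);y/=np.linalg.norm(y)
to([.48,-.03,.33],Ro.from_matrix(np.c_[np.cross(y,z),y,z]))
s=monitor.state();print(s['gripper_width'],s['grasp_force'],s['contact_force'],s['joint_pos'])
x=s['tool_pos']
# awl in the views
for n in('scene','side'):
    f=grab(n);W=cloud(f);h=cv2.cvtColor(f['color'],cv2.COLOR_RGB2HSV)
    q=W[(np.hypot(W[...,0]-x[0],W[...,1]-x[1])<.03)&(W[...,2]>.15)&(W[...,2]<.345)]
    lo=q[q[:,2]<.33];print(n,len(q),q[:,2].min() if len(q) else '',lo.mean(0) if len(lo) else '')
E
```

```text
tcp [0.467  0.3092 0.3506] z [ 0.0072  0.0042 -1.    ] y [ 0.3191 -0.9477 -0.0016]
shift units [ 0.0434 -1.1307 -0.0687]
turn units [ 0.1196 -0.3646 -0.0021]
0.38493764500702815 59.51068103313446 [ 0.6696 -0.0633 -0.6965] [ 0.4517 -0.1527  1.5624  0.0006  1.7236  1.6978]
scene 98 0.26544787178729823 [0.4676 0.3097 0.3016]
side 154 0.2601100154099731 [0.464  0.3106 0.3006]
```

Call:
arm_command:
  rows:
    - [0,[0.0,-0.03,0],[0,0,0]]
    - [0,[0.0,-0.08,0],[0,0,0]]
    - [0,[0.0,-0.16,0],[0,0,0]]
    - [0,[0.0,-0.25,0],[0.01,-0.03,0]]
    - [0,[0.0,-0.34,0],[0.025,-0.075,0]]
    - [0,[0.0,-0.43,0],[0.04,-0.12,0]]
    - [0,[0.0,-0.52,0],[0.055,-0.165,0]]
    - [0,[0.0,-0.61,0],[0.07,-0.21,0]]
    - [0,[0.0,-0.7,0],[0.085,-0.26,0]]
    - [0,[0.01,-0.79,0],[0.1,-0.305,0]]
    - [0,[0.02,-0.87,0],[0.11,-0.335,0]]
    - [0,[0.03,-0.94,0],[0.12,-0.365,-0.002]]

```text
time: 16.52
tool_pos: [0.4739, 0.025, 0.343]
tool_rot: [-0.047, 0.942, 0.152, 0.294]
contact_force: [0.2, 0.4, -2.4]
gripper_width: 0.386
grasp_force: 59.7
```

Call:
arm_command:
  rows:
    - [0,[0.0,-0.05,-0.01],[0,0,0]]
    - [0,[0.01,-0.1,-0.03],[0,0,0]]
    - [0,[0.01,-0.15,-0.05],[0,0,0]]
    - [0,[0.01,-0.18,-0.07],[0,0,0]]
    - [0,[0.01,-0.19,-0.07],[0,0,0]]
    - [0,[0.01,-0.19,-0.07],[0,0,0]]

```text
time: 17.02
tool_pos: [0.4772, -0.0311, 0.3222]
tool_rot: [-0.047, 0.943, 0.152, 0.293]
contact_force: [0.1, 0.1, -0.6]
gripper_width: 0.383
grasp_force: 59.8
```

```bash
cat > aim.py <<'E'
from h import *
a=np.array([-.5448,-.1795,.8191]);h=np.array([-.9497,-.313,0]);u=.8192*h-np.array([0,0,.5736]);M=np.array([.6215,-.002,.1498]);b=np.array([.3132,-.9497,0])
z=-a;y=np.array([.317,-.948,0]);y-=z*(y@z);y/=np.linalg.norm(y);RT=Ro.from_matrix(np.c_[np.cross(y,z),y,z])
s,x,R=pose();p=x+.089*R.as_matrix()[:,2]-M
print('force',s['contact_force'],'grip',s['gripper_width'],s['grasp_force'],'joints',s['joint_pos'])
print('point rel mouth: axial %.4f down %.4f side %.4f'%(p@a,p@u,p@b))
E
python3 - <<'E'
from aim import *
to(M+.114*a+.022*u,RT)
# measure awl in wrist view & mouth rim
f=grab('wrist');W=cloud(f);T=(W-x)@R.as_matrix()
hs=cv2.cvtColor(f['color'],cv2.COLOR_RGB2HSV)
q=T[(abs(T[...,0])<.025)&(abs(T[...,1])<.025)&(T[...,2]>-.02)&(T[...,2]<.09)];print('awl shaft/handle in tool',len(q))
for lo in np.arange(-.02,.09,.015):
    r=q[(q[:,2]>=lo)&(q[:,2]<lo+.015)]
    if len(r):print('%.3f'%lo,len(r),r.mean(0),r[:,1].min(),r[:,1].max())
# rim: steel points in mouth plane
P=W-M;k=(abs(P@a)<.003)&(np.linalg.norm(P,axis=-1)<.07)&(hs[...,1]<70);r=P[k];xy=np.c_[r@u,r@b].astype(np.float32)
rad=np.hypot(*xy.T);print('rim',len(xy),cv2.minEnclosingCircle(xy[(rad>.045)]))
E
```

```text
force [ 0.1494  0.0796 -0.6296] grip 0.38329490041929387 59.751362800598145 joints [-0.5061 -0.7914  2.1386  0.438   1.378   0.7531]
point rel mouth: axial 0.1361 down 0.0216 side -0.0176
tcp [ 0.4772 -0.0311  0.3222] z [ 0.5375  0.178  -0.8242] y [ 0.3135 -0.9496 -0.0007]
shift units [ 0.2168  0.0099 -0.3056]
turn units [ 0.0001 -0.006   0.0015]
awl shaft/handle in tool 760
-0.020 455 [ 0.0125  0.0007 -0.0128] -0.015763496738849327 0.01614832589371972
-0.005 114 [ 0.0122  0.001  -0.003 ] -0.016273356340212757 0.017675650346704184
0.025 37 [0.0026 0.0013 0.036 ] -0.003003835290587113 0.005393649134267587
0.040 72 [0.0021 0.0012 0.0472] -0.003210371134511776 0.005714071341174979
0.055 64 [0.0019 0.0014 0.0622] -0.0033630415998079565 0.006032448933996789
0.070 18 [0.0018 0.0016 0.0731] -0.002599213880008847 0.006184646688443091
rim 818 ((-0.0024168745148926973, 0.0005903082201257348), 0.058004919439554214)
```

Call:
arm_command:
  rows:
    - [0,[0.03,0.002,-0.045],[0,-0.002,0]]
    - [0,[0.075,0.004,-0.105],[0,-0.004,0]]
    - [0,[0.12,0.006,-0.17],[0,-0.006,0.001]]
    - [0,[0.165,0.008,-0.235],[0,-0.006,0.001]]
    - [0,[0.2,0.009,-0.283],[0,-0.006,0.001]]
    - [0,[0.217,0.01,-0.306],[0,-0.006,0.001]]
    - [0,[0.217,0.01,-0.306],[0,-0.006,0.001]]
    - [0,[0.217,0.01,-0.306],[0,-0.006,0.001]]

```text
time: 17.73
tool_pos: [0.5431, -0.0267, 0.2338]
tool_rot: [-0.046, 0.941, 0.154, 0.299]
contact_force: [0.2, -0.3, -1.0]
gripper_width: 0.382
grasp_force: 59.8
```

```bash
python3 - <<'E'
from aim import *
to(M+(.089-.110)*a+.022*u,RT)
E
```

```text
force [ 0.154  -0.3237 -0.9654] grip 0.38184941332479727 59.750069975852966 joints [-0.4146 -0.5822  2.1686  0.4433  1.1131  0.7228]
point rel mouth: axial 0.0269 down 0.0189 side -0.0010
tcp [ 0.5431 -0.0267  0.2338] z [ 0.5477  0.1793 -0.8172] y [ 0.3179 -0.9481  0.005 ]
shift units [ 0.2425  0.0761 -0.3793]
turn units [ 0.0011  0.0026 -0.0015]
```

Now inserting along the axis, stopping with the point about 15 mm above the floor.

Call:
arm_command:
  rows:
    - [0,[0.013,0.004,-0.02],[0,0,0]]
    - [0,[0.037,0.012,-0.058],[0,0,0]]
    - [0,[0.063,0.02,-0.098],[0,0,0]]
    - [0,[0.09,0.028,-0.14],[0,0,0]]
    - [0,[0.117,0.036,-0.183],[0,0,0]]
    - [0,[0.144,0.045,-0.226],[0,0,0]]
    - [0,[0.171,0.053,-0.268],[0,0,0]]
    - [0,[0.197,0.062,-0.308],[0,0,0]]
    - [0,[0.22,0.069,-0.344],[0,0,0]]
    - [0,[0.236,0.074,-0.369],[0,0,0]]
    - [0,[0.242,0.076,-0.379],[0,0,0]]
    - [0,[0.242,0.076,-0.379],[0,0,0]]

```text
time: 18.73
tool_pos: [0.6158, -0.0044, 0.1197]
tool_rot: [-0.046, 0.941, 0.154, 0.299]
contact_force: [-0.2, 0.4, -1.4]
gripper_width: 0.386
grasp_force: 59.8
```

```bash
python3 - <<'E'
from aim import *
to(M+(.089-.124)*a+.022*u,RT)
E
```

```text
force [-0.1543  0.3692 -1.3581] grip 0.38585590178704343 59.75094795227051 joints [-0.3007 -0.2609  2.138   0.4814  0.8025  0.6893]
point rel mouth: axial -0.1101 down 0.0221 side 0.0007
tcp [ 0.6158 -0.0044  0.1197] z [ 0.5478  0.1787 -0.8173] y [ 0.317  -0.9484  0.0051]
shift units [ 0.0255  0.0103 -0.0372]
turn units [ 0.0012  0.0025 -0.0009]
```

Call:
arm_command:
  rows:
    - [0,[0.003,0.001,-0.005],[0,0,0]]
    - [0,[0.006,0.002,-0.009],[0,0,0]]
    - [0,[0.009,0.003,-0.0135],[0,0,0]]
    - [0,[0.012,0.004,-0.018],[0,0,0]]
    - [0,[0.015,0.005,-0.0225],[0,0,0]]
    - [0,[0.018,0.006,-0.027],[0,0,0]]
    - [0,[0.02,0.0065,-0.03],[0,0,0]]
    - [0,[0.02,0.0065,-0.03],[0,0,0]]

```text
time: 19.4
tool_pos: [0.6216, -0.0025, 0.1105]
tool_rot: [-0.046, 0.941, 0.154, 0.299]
contact_force: [-0.3, -0.3, -1.1]
gripper_width: 0.386
grasp_force: 59.8
```

Call:
arm_command:
  rows:
    - [0,[0.0014,0.0004,-0.002],[0,0,0]]
    - [0,[0.0027,0.0009,-0.004],[0,0,0]]
    - [0,[0.004,0.0013,-0.006],[0,0,0]]
    - [0,[0.004,0.0013,-0.006],[0,0,0]]

```text
time: 19.73
tool_pos: [0.6229, -0.0022, 0.1089]
tool_rot: [-0.046, 0.941, 0.154, 0.299]
contact_force: [-0.9, 0.0, -0.8]
gripper_width: 0.385
grasp_force: 59.8
```

```bash
python3 - <<'E'
from aim import *
E
```

```text
force [-0.9385  0.011  -0.7646] grip 0.3845778847532122 59.75108742713928 joints [-0.2911 -0.2268  2.1299  0.4884  0.775   0.6835]
point rel mouth: axial -0.1232 down 0.0221 side 0.0008
```

Still no firm contact, so I'll continue in 0.6 mm steps.

Call:
arm_command:
  rows:
    - [0,[0.0012,0.0004,-0.0017],[0,0,0]]
    - [0,[0.0023,0.0008,-0.0034],[0,0,0]]
    - [0,[0.0034,0.0011,-0.0051],[0,0,0]]
    - [0,[0.0034,0.0011,-0.0051],[0,0,0]]

```text
time: 20.07
tool_pos: [0.6239, -0.0018, 0.1074]
tool_rot: [-0.046, 0.941, 0.154, 0.299]
contact_force: [-0.1, 0.3, -0.8]
gripper_width: 0.381
grasp_force: 59.8
```

Call:
arm_command:
  rows:
    - [0,[0.0012,0.0004,-0.0017],[0,0,0]]
    - [0,[0.0023,0.0008,-0.0034],[0,0,0]]
    - [0,[0.0034,0.0011,-0.0051],[0,0,0]]
    - [0,[0.0034,0.0011,-0.0051],[0,0,0]]

```text
time: 20.4
tool_pos: [0.6252, -0.0016, 0.1068]
tool_rot: [-0.046, 0.941, 0.154, 0.299]
contact_force: [-5.0, 0.0, 3.4]
gripper_width: 0.387
grasp_force: 60.5
```

Contact: about 6 N along the axis, so the point is on the bottom. I'll open part-way, then withdraw along the axis.

Call:
arm_command:
  rows:
    - [42,[0,0,0],[0,0,0]]
    - [50,[0,0,0],[0,0,0]]
    - [54,[0,0,0],[0,0,0]]
    - [54,[0,0,0],[0,0,0]]
    - [54,[0,0,0],[0,0,0]]
    - [54,[0,0,0],[0,0,0]]

```text
time: 20.9
tool_pos: [0.625, -0.0015, 0.106]
tool_rot: [-0.046, 0.941, 0.154, 0.299]
contact_force: [-0.4, 0.3, -0.7]
gripper_width: 0.635
grasp_force: 0.0
```

```bash
python3 - <<'E'
from aim import *
f=grab('wrist');W=cloud(f);hs=cv2.cvtColor(f['color'],cv2.COLOR_RGB2HSV)
m=(hs[...,0]>105)&(hs[...,0]<135)&(hs[...,1]>120);P=W-M
q=P[m&(np.linalg.norm(P,axis=-1)<.09)];q=np.c_[q@a,q@u,q@b];print('awl handle (axial,down,side)',len(q),np.percentile(q,[2,50,98],0))
E
```

```text
force [-0.4119  0.3273 -0.7193] grip 0.6345697897347966 0.032879950013011694 joints [-0.2884 -0.2171  2.1274  0.4906  0.7673  0.6818]
point rel mouth: axial -0.1269 down 0.0220 side 0.0009
awl handle (axial,down,side) 5736 [[-0.0319  0.0143 -0.0214]
 [ 0.0144  0.0206 -0.0036]
 [ 0.0386  0.0324  0.0113]]
```

Call:
arm_command:
  rows:
    - [54,[-0.011,-0.0036,0.0164],[0,0,0]]
    - [54,[-0.027,-0.009,0.041],[0,0,0]]
    - [54,[-0.049,-0.016,0.074],[0,0,0]]
    - [54,[-0.076,-0.025,0.115],[0,0,0]]
    - [54,[-0.109,-0.036,0.164],[0,0,0]]
    - [54,[-0.147,-0.048,0.221],[0,0,0]]
    - [54,[-0.185,-0.061,0.279],[0,0,0]]
    - [54,[-0.24,-0.08,0.34],[0,0,0]]
    - [54,[-0.31,-0.1,0.4],[0,0,0]]
    - [54,[-0.38,-0.12,0.44],[0,0,0]]
    - [54,[-0.43,-0.14,0.47],[0,0,0]]
    - [54,[-0.43,-0.14,0.47],[0,0,0]]

```text
time: 21.95
tool_pos: [0.4955, -0.0452, 0.2512]
tool_rot: [-0.043, 0.94, 0.153, 0.302]
contact_force: [-0.3, 0.7, 0.5]
gripper_width: 0.634
grasp_force: 0.0
```

```bash
python3 - <<'E'
from aim import *
print(x)
f=grab('wrist');W=cloud(f);hs=cv2.cvtColor(f['color'],cv2.COLOR_RGB2HSV)
m=(hs[...,0]>105)&(hs[...,0]<135)&(hs[...,1]>120);P=W-M
q=P[m&(np.linalg.norm(P,axis=-1)<.09)];q=np.c_[q@a,q@u,q@b];print('awl handle (axial,down,side)',len(q),np.percentile(q,[2,50,98],0))
g=grab('side')
cv2.imwrite('pics/final.png',np.hstack([cv2.resize(f['color'],None,fx=.62,fy=.62),cv2.resize(g['color'],None,fx=.62,fy=.62)])[:, :794,::-1])
E
```

```text
force [-0.2651  0.7139  0.5023] grip 0.6335718663208045 0.0 joints [-0.5205 -0.7354  2.2296  0.4684  1.234   0.6636]
point rel mouth: axial 0.0705 down 0.0502 side 0.0023
[ 0.4955 -0.0452  0.2512]
awl handle (axial,down,side) 504 [[-0.0317  0.0142 -0.0206]
 [ 0.0082  0.0207 -0.0017]
 [ 0.0378  0.0358  0.0101]]
```

View pics/final.png

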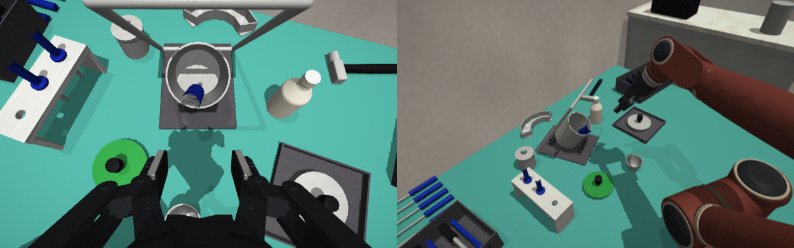

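In the final view the awl stands in the canister at (193,93) and the lid lies flat in the tray at (310,197). Both probes are still in the rack and nothing has been knocked over. I'll hand it in.

```bash
python3 -c "
from plant import manip
print(manip.job_done())"
```

```text
the job is handed in; nothing more can be done
None
```

The job is handed in at about 22 s of the 69 s allowed: the lid lies flat and knob up in the tray, the awl stands point-down on the canister's bottom, and the probes and everything else were left in place.

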